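# Pass a piston through the clean box's two-door hatch

## Robot

A 6-joint arm with a two-finger parallel gripper is mounted at the origin on a cart in front of the work surface, level with it; the furniture and walls round the work are solid. World frame = base frame: x ahead of the robot, y to its left, z up, the work surface at z = 0. Lengths are in m, angles in rad, forces in N, time in s.
With the tool pointing down it reaches from about 0.425 to 0.95 m from the base axis. Payload 14.7 kg.
Tool frame: the origin (TCP) lies between the finger pads; the fingertips stand 11 mm ahead of it and the grasp point (between the pads) lies 8 mm behind it (arm.tips_ahead is the distance from the TCP to the fingertips, in m); z points along the fingers, y is the line along which they close (so a half turn about z gives the same grasp; the last joint's range is limited). The gripper opens to 85 mm and grips with 20 to 120 N. Pads are 22 mm wide; open, the fingers measure 114 mm over their backs; the gripper's body (76 mm by 85 mm) begins 54 mm behind the grasp point. The pads swing forward as they close: fully open they stand 13 mm farther back than shut.
Start: joints at [1.222, 0.48, 1.596, -0, 1.065, -0.047], TCP at [0.193, 0.621, 0.242] pointing down, gripper open.
Joint ranges: [-2.75, 2.75], [-0.82, 2.05], [0.23, 2.67], [-1.56, 4.7], [0.09, 2.69], [-2.92, 2.92]. Speed limits (rad/s): [1.89, 1.89, 2.39, 3.01, 3.01, 3.01].

## Interface

Orientations are given as [roll, pitch, yaw] about the fixed x, y, z axes, in that order (R = Rz(yaw) Ry(pitch) Rx(roll)).
In Python, from cell import arm gives the robot as it stands. The module is installed in compiled form; this text tells all that it offers.
- The arm moves only by the tool arm_command, never from a script. Its argument "series" is one flat list of numbers, 7 for each row, row after row: the turn, a rotation vector about the world's x, y, z in degrees, then the shift along the world's x, y, z in mm, then the finger opening in mm, from 0 to 85.4. A call has exactly 8 rows; each row is the pose to reach, as a shift and turn from the pose commanded when the call began; what a row does not reach only later rows make up. A row lasts 1/8 s, in which the tool goes at most 62.5 mm and 10.7 degrees, less where a joint would pass 70% of its speed; a pose out of reach is approached as far as the arm can. A call with a gripper value outside its range is refused whole. The fingers move at their own pace and stop on an object; "newtons" is the grip in N (left out, the last holds). Time passes only in rows, so rows that repeat a pose let the fingers close, or fill a call up. It gives the time, the measured TCP pose, the force, the opening and the grip force at its end, in the units of the state.
- arm.get_obs(): the state, without advancing time (a new reading comes with each control period).
- arm.get_image(name): name is "scene" or "top"; returns a dict with "image" (480x640x3 uint8, red, green, blue), "K" (3x3 intrinsics, pixels), "rvec" (rotation vector, rad) and "tvec" (3), from world to camera coordinates, as OpenCV has them. Camera axes: x right, y down, z forward; pixel columns grow to the right and rows downward; lengths in m; the calibration is good to about 2 mm. A picture is of the moment at which its call begins. There is no depth.
- arm.sign_off(): hands the job in; it is judged then, once.
Trained networks look in the newest picture that a camera, given by its name, has taken for a name from the list of things; names that differ only in an ending like _2 or _b are one class to them, and where a whole thing is asked for, a point or a joint stands for the part that bears it (a point fixed in the world has none). Each returns a list of dicts, best first, with "p" (0 to 1); they miss things now and then, are a little off and sometimes report something else, mostly with a low value. They report only what shows in the picture. A call takes as long as a camera call. They do not tell look-alikes from the thing itself.
- arm.regions_of(camera, thing): "region" (480x640 bool, what is visible of it).
- arm.place_of(camera, thing): "xyz" ([x, y, z] in m, in the coordinates of the camera as it stood for that picture, good to about 4 mm: a listed point, or the origin of a listed thing).
The state is a dict: "t": time; "q": joint angles; "qvel": joint speeds; "joint_efforts": joint torques, N m; "ee_pos": TCP position; "orientation": TCP orientation; "ft_force": force on the tool from outside, world axes, zero at the start; "wrist_torque": the same for the moment, N m; "width": finger opening in m; "gripper_force": force on a finger pad.
Only numpy, scipy, OpenCV 4.12 (cv2) and the standard library are available. Lean on these libraries where they do the work, as an engineer would, in place of code of your own. Each camera call takes 0.05 s, during which the arm holds its last target. There are 200 camera calls.

## Task

Pass the bare metal piston into the low clean box through its two-door hatch: stand it upright, crown up, in the hatch chamber, slide the outer door on top fully shut, and only then slide the inner door fully open so it can be taken from the box side. Never have both doors open at once, and leave the outer door shut and the inner door open.

Things in the scene. Friction and masses are not known exactly. Their poses are not given: they have to be found in the camera images.
- hatch: Fixed grey clean box, 81 mm high, window on top; hatch chamber projecting towards the robot. Origin on the bench under the chamber's centre; +x into the box, +y to the left, z up. Chamber, open-topped: inside 116 (x) by 130 mm (y), floor 15 mm, wall tops 78 mm above the bench. Each door has an upright dark handle plate, 10 mm thick along y, 84 to 118 mm above the bench, to pinch or push from above
- piston_mid (a point): Centre of the plain metal piston, half-way up: round, 55 mm wide, 54 mm high, under 0.3 kg, standing crown up on the bench to the right of the hatch; this point is 27 mm above its foot, z up out of the crown. Grasp across the diameter at any yaw. A wider, lower tin of bolts (72 mm) and a small black rubber ring stand near; places vary.
- outer_door (a joint): Sliding top door of the chamber, m: 0 fully shut (at its stop), 0.13 fully open; starts 0.11 to 0.13 open, on rails to the left. Opens to hatch +y, shuts to -y; its sheet's top is 84 mm above the bench. Centre of its handle plate (60 mm along x) in the hatch frame: x = 0, y = 0.062 + value, z = 0.101. About 2 N of friction; stays where left.
- inner_door (a joint): Upright sliding door between chamber and box, m: 0 fully shut (the start), 0.11 fully open (at its stop). Opens to hatch -y (right). Centre of its handle plate (30 mm along x) in the hatch frame: x = 0.081, y = -0.075 - value, z = 0.101; it is the plate on the right, behind the chamber. About 2 N of friction; stays where left.
Things that resemble listed ones, but are neither listed nor needed, are in the scene too. There is more than one size of the part that bears piston_mid; the job needs the largest.

How it is judged:
On the way, in this order (a step that is already met when the one before it is completed fails the run):
1. the piston stands upright on the chamber floor, both doors as they were (x of piston_mid in the frame of hatch between -0.05 and 0.05 m and y of piston_mid in the frame of hatch between -0.055 and 0.055 m and z of piston_mid in the frame of hatch between 0.034 and 0.05 m and angle between piston_mid's own z axis and vertical below 0.17 rad and value of joint outer_door above 0.05 m and value of joint inner_door below 0.012 m), for 0.2 s.
2. the outer door is shut over it while the inner door is still shut (x of piston_mid in the frame of hatch between -0.05 and 0.05 m and y of piston_mid in the frame of hatch between -0.055 and 0.055 m and z of piston_mid in the frame of hatch between 0.034 and 0.05 m and angle between piston_mid's own z axis and vertical below 0.17 rad and value of joint outer_door below 0.01 m and value of joint inner_door below 0.012 m), for 0.2 s.
3. the inner door is open, the outer still shut (x of piston_mid in the frame of hatch between -0.05 and 0.05 m and y of piston_mid in the frame of hatch between -0.055 and 0.055 m and z of piston_mid in the frame of hatch between 0.034 and 0.05 m and angle between piston_mid's own z axis and vertical below 0.17 rad and value of joint outer_door below 0.01 m and value of joint inner_door above 0.095 m), for 0.2 s.
At the end, for the whole second after the job is handed in: The piston stands upright (within 10 degrees) on the hatch chamber's floor, inside its walls, the outer door is shut to within 10 mm and the inner door is open by more than 95 mm of its 110 mm (all of step 3); the robot touches nothing.
It fails at once if both doors open at once (outer by more than 20 mm and inner by more than 15 mm) (value of joint outer_door above 0.02 m and value of joint inner_door above 0.015 m).
It also fails if it takes over 64 s, if anything falls off the work surface, if the arm or the gripper's body presses on something with over 40 N, if the wrist force passes 120 N, or if a joint passes its speed limit or range.

## Working session

There is one attempt and no reset: what is moved stays moved. The work goes in short steps, Python scripts to look and compute and a tool call to move; the robot and the scene stay as the last step left them, time stands still between calls to the robot, and variables do not carry over. Pictures are saved under pics/ and viewed, at most 10 in all, crops included, and the job is handed in when it is done.

Besides the shell and the picture viewer there is one more tool, called as a command line: name --argument value ..., lists and objects as JSON in quotes. arm_command: Moves the arm, as the interface text tells. Its arguments: {"type":"object","properties":{"series":{"type":"array","items":{"type":"number"}},"newtons":{"type":"number"}},"required":["series"]}

```bash
mkdir -p pics; cat > h.py <<'E'
import numpy as np, cv2
from cell import arm
def w(im,p):
    R=cv2.Rodrigues(np.array(im["rvec"],float))[0]; return R.T@(np.array(p)-np.array(im["tvec"]).ravel())
def px(im,P):
    return cv2.projectPoints(np.array(P,float).reshape(-1,3),np.array(im["rvec"],float),np.array(im["tvec"],float),np.array(im["K"],float),None)[0].reshape(-1,2)
def ray(im,u,v,z):
    R=cv2.Rodrigues(np.array(im["rvec"],float))[0]; C=-R.T@np.array(im["tvec"],float).ravel()
    d=R.T@np.linalg.inv(im["K"])@np.array([u,v,1.]); return C+d*(z-C[2])/d[2]
E
python3 - <<'E'
from h import *
for c in("scene","top"):
    im=arm.get_image(c); cv2.imwrite(f"pics/{c}0.png",im["image"][:,:,::-1])
    for t in("hatch","piston_mid","outer_door","inner_door"):
        for r in arm.place_of(c,t):
            P=w(im,r["xyz"]); print(c,t,round(r["p"],2),P.round(4),px(im,P).round())
        for r in arm.regions_of(c,t):
            ys,xs=np.nonzero(r["region"]); print("  reg",t,round(r["p"],2),xs.min(),xs.max(),ys.min(),ys.max(),len(xs))
o=arm.get_obs();print(o)
E
```

```text
scene hatch 0.92 [ 0.5538  0.0057 -0.0028] [[277. 201.]]
  reg hatch 0.69 187 411 104 226 16629
scene piston_mid 0.87 [ 0.3394 -0.3094  0.0199] [[354. 312.]]
scene piston_mid 0.69 [ 0.4354 -0.3232  0.0309] [[387. 278.]]
scene piston_mid 0.6 [ 0.5471 -0.4167  0.0212] [[457. 265.]]
  reg piston_mid 0.92 444 468 250 279 595
  reg piston_mid 0.71 371 402 260 300 1100
  reg piston_mid 0.69 341 366 297 329 675Traceback (most recent call last):
  File "<stdin>", line 5, in <module>
ValueError: it knows: hatch, piston_mid
```

View pics/scene0.png

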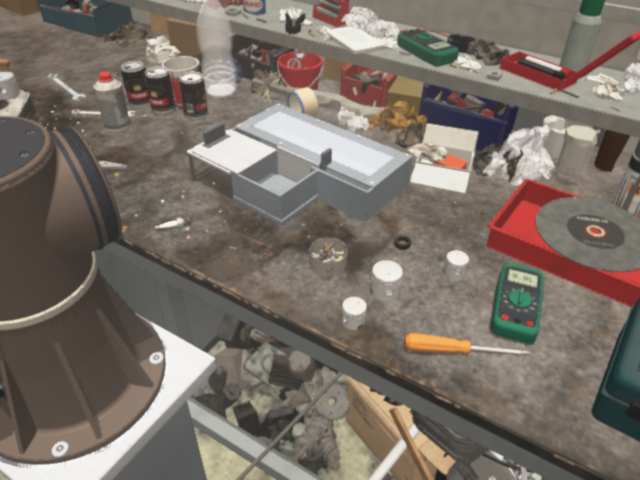

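The scene picture shows three white-metal pistons at (354,312), (387,278) and (457,265), the bolt tin at (328,256), and the ring at (402,242). The hatch chamber is at (277,185), with the outer handle at (214,134) and the inner handle at (326,157). The middle piston, (387,278), looks largest. I'll check that in the top view and a close crop.

```bash
python3 - <<'E'
from h import *
s=arm.get_image("scene"); cv2.imwrite("pics/crop0.png",cv2.resize(s["image"][200:350,300:500,::-1],(800,600),interpolation=cv2.INTER_CUBIC))
c="top"
im=arm.get_image(c); cv2.imwrite(f"pics/{c}0.png",im["image"][:,:,::-1])
for t in("hatch","piston_mid"):
    for r in arm.place_of(c,t):
        P=w(im,r["xyz"]); print(c,t,round(r["p"],2),P.round(4),px(im,P).round())
    for r in arm.regions_of(c,t):
        ys,xs=np.nonzero(r["region"]); print("  reg",t,round(r["p"],2),xs.min(),xs.max(),ys.min(),ys.max(),len(xs))
        if t=="hatch":
            print(cv2.minAreaRect(np.c_[xs,ys].astype(np.float32)))
        (u,v),R=cv2.minEnclosingCircle(np.c_[xs,ys].astype(np.float32)); print(u,v,R,ray(im,u,v,.054).round(4))
o=arm.get_obs();print(o)
E
```

```text
top hatch 0.7 [ 0.5551  0.007  -0.0016] [[229. 183.]]
  reg hatch 0.74 98 349 33 221 36290
((223.3961181640625, 130.1685333251953), (237.7957305908203, 176.06134033203125), 5.0796074867248535)
224.0 129.0 145.77391052246094 [0.6427 0.0049 0.054 ]
top piston_mid 0.82 [ 0.5429 -0.4102  0.0191] [[458. 185.]]
top piston_mid 0.81 [ 0.4328 -0.3267  0.0271] [[413. 247.]]
top piston_mid 0.79 [ 0.3355 -0.3116  0.0201] [[405. 301.]]
  reg piston_mid 0.78 391 417 288 312 509
404.0961608886719 300.0 13.248083114624023 [ 0.3396 -0.3056  0.054 ]
  reg piston_mid 0.73 447 473 170 195 536
460.28570556640625 182.2857208251953 13.795238494873047 [ 0.5424 -0.4066  0.054 ]
  reg piston_mid 0.72 395 429 231 262 873
411.81884765625 245.9202880859375 17.306678771972656 [ 0.4328 -0.3206  0.054 ]
{'t': 0.55, 'q': array([ 1.22238996e+00,  4.80205006e-01,  1.59634025e+00, -2.69825051e-06,
        1.06504328e+00, -4.65655236e-02]), 'qvel': array([ 1.26436239e-03, -5.24552636e-05, -4.36936323e-04, -7.92035139e-05,
       -1.69034072e-03, -3.36239049e-04]), 'joint_efforts': array([-1.57106933e-03, -9.49932718e+01, -4.30429173e+01, -1.93045871e-04,
        1.44118934e-03,  2.87712544e-05]), 'ee_pos': array([0.19318682, 0.62061715, 0.24227828]), 'orientation': array([3.14158865e+00, 2.54950039e-06, 2.83975312e+00]), 'ft_force': array([-0.65495096, -0.55768064,  0.36170169]), 'wrist_torque': array([ 0.00624196, -0.02864673,  0.02716985]), 'gripper_force': 0.0, 'width': 0.0851213985205347}
```

View pics/top0.png

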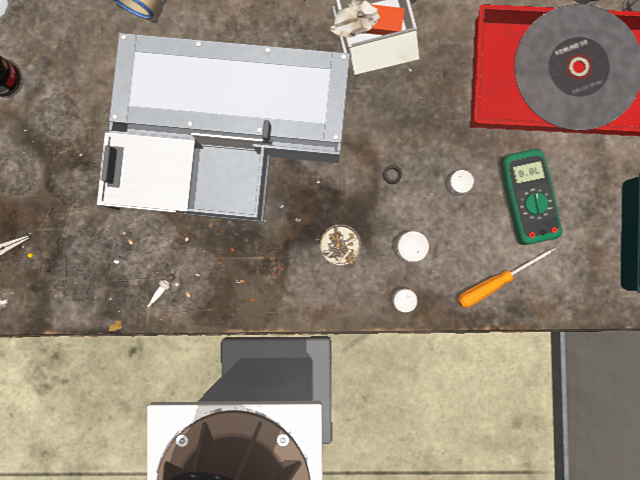

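View pics/crop0.png

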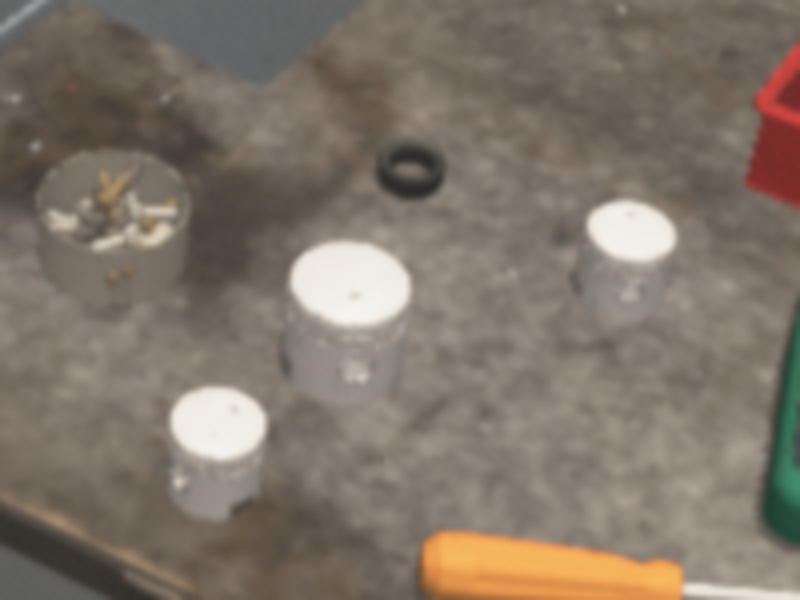

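The crop confirms that the middle piston, crop (350,310), is clearly the largest; the two smaller ones are look-alikes and the tin has bolts in it. In the top view the outer handle is at (111,166), the inner handle at (266,132) and the target piston at (412,246). The hatch is turned about -5°. Next I'll refine the hatch pose.

```bash
cat > fit.py <<'E'
from h import *
from scipy.optimize import least_squares
im=arm.get_image("top")
def T(p,P): c,s=np.cos(p[2]),np.sin(p[2]); P=np.array(P,float); return np.c_[p[0]+c*P[:,0]-s*P[:,1],p[1]+s*P[:,0]+c*P[:,1],P[:,2]]
if __name__=="__main__":
    d=[ray(im,*q,.084) for q in((106,131),(195,139),(189,212),(97,205))]
    print("door corners",np.round(d,4).tolist())
    for q in((111,147),(111,186)): print("outer handle top",ray(im,*q,.118).round(4))
    for q in((267,121),(267,143)): print("inner handle top",ray(im,*q,.118).round(4))
    e=np.array(d[1])-d[0]; print(np.degrees(np.arctan2(-e[0],-e[1])))
    p=[.5545,.006,np.radians(-5)]; v=im["image"][:,:,::-1].copy()
    def poly(P,col): cv2.polylines(v,[np.round(px(im,T(p,P))*1).astype(int)],True,col,1)
    poly([[a*.058,b*.065,.078] for a,b in((1,1),(1,-1),(-1,-1),(-1,1))],(0,0,255))
    poly([[a*.058,b*.065,.015] for a,b in((1,1),(1,-1),(-1,-1),(-1,1))],(255,0,0))
    for val in(.11,.13): poly([[a*.03,.062+val+b*.005,.118] for a,b in((1,1),(1,-1),(-1,-1),(-1,1))],(0,255,0))
    poly([[.081+a*.015,-.075+b*.005,.118] for a,b in((1,1),(1,-1),(-1,-1),(-1,1))],(0,255,0))
    cv2.imwrite("pics/fit.png",cv2.resize(v[90:240,80:360],(800,429),interpolation=cv2.INTER_CUBIC))
E
python3 fit.py
```

```text
door corners [[0.6347, 0.2018, 0.084], [0.6185, 0.0489, 0.084], [0.4938, 0.0593, 0.084], [0.5078, 0.2167, 0.084]]
outer handle top [0.5992 0.1794 0.118 ]
outer handle top [0.5347 0.1791 0.118 ]
inner handle top [ 0.6381 -0.0781  0.118 ]
inner handle top [ 0.6017 -0.0778  0.118 ]
6.069379062209036
```

View pics/fit.png

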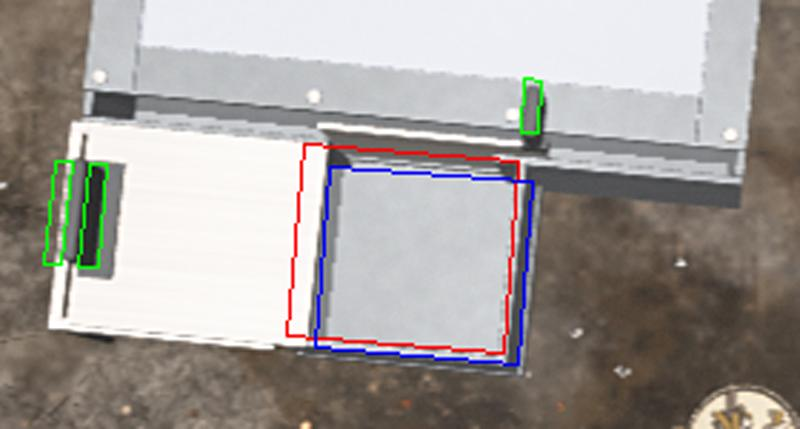

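arm_command --series '[0,0,2,45,-62,0,80,0,0,5,90,-125,0,80,0,0,8,135,-185,0,80,0,0,12,180,-245,0,80,0,0,12,225,-305,0,80,0,0,12,265,-360,0,80,0,0,12,310,-410,0,80,0,0,12,340,-460,0,80]'

```text
t: 1.6
ee_pos: [0.4925, 0.2176, 0.2426]
orientation: [3.141, 0.001, 3.049]
ft_force: [0.7, 1.0, 1.3]
width: 0.0798
gripper_force: 0.0
```

The fit overlay matches: chamber at about (.5535,.005), yaw about -5.3°, outer door about 0.12 open with its leading edge at y≈+.05. Now I'll move over the piston.

arm_command --series '[0,0,0,0,-60,0,80,0,0,0,0,-120,0,80,0,0,0,0,-180,0,80,0,0,0,0,-240,0,80,0,0,0,-10,-300,0,80,0,0,0,-20,-360,0,80,0,0,0,-30,-420,0,80,0,0,0,-40,-480,0,80]'

```text
t: 2.6
ee_pos: [0.4507, -0.2628, 0.2426]
orientation: [-3.141, 0.001, 3.049]
ft_force: [1.3, -0.5, -0.3]
width: 0.0799
gripper_force: 0.0
```

arm_command --series '[0,0,0,0,0,0,80,0,0,0,0,0,0,80,0,0,0,0,0,0,80,0,0,0,0,0,0,80,0,0,0,0,0,0,80,0,0,0,0,0,0,80,0,0,0,0,0,0,80,0,0,0,0,0,0,80]'

```text
t: 3.6
ee_pos: [0.4512, -0.2607, 0.2423]
orientation: [3.142, -0.0, 3.049]
ft_force: [-0.4, 0.3, -0.4]
width: 0.0801
gripper_force: 0.0
```

arm_command --series '[0,0,0,-17,-55,0,82,0,0,0,-17,-63,-50,82,0,0,0,-17,-63,-100,82,0,0,0,-17,-63,-130,82,0,0,0,-17,-63,-155,82,0,0,0,-17,-63,-180,82,0,0,0,-17,-63,-200,82,0,0,0,-17,-63,-215,82]'

```text
t: 4.6
ee_pos: [0.4341, -0.3237, 0.0264]
orientation: [3.141, -0.0, 3.049]
ft_force: [0.7, 1.3, -0.8]
width: 0.0819
gripper_force: 0.0
```

arm_command --newtons 40 --series '[0,0,0,0,0,0,82,0,0,0,0,0,0,60,0,0,0,0,0,0,45,0,0,0,0,0,0,45,0,0,0,0,0,0,45,0,0,0,0,0,0,45,0,0,0,0,0,0,45,0,0,0,0,0,0,45]'

```text
t: 5.6
ee_pos: [0.4346, -0.324, 0.0285]
orientation: [-3.141, 0.001, 3.049]
ft_force: [-1.3, 2.2, 6.7]
width: 0.0598
gripper_force: 41.3
```

```bash
python3 - <<'E'
from h import *
a=arm.get_image("scene")["image"][220:340,310:470,::-1]; b=arm.get_image("top")["image"][190:310,330:490,::-1]
cv2.imwrite("pics/g.png",np.vstack([cv2.resize(x,(400,300),interpolation=cv2.INTER_CUBIC) for x in(a,b)]))
o=arm.get_obs();print(o["width"],o["gripper_force"],o["ft_force"],o["ee_pos"])
E
```

```text
0.06021914702125915 41.27297759056091 [-1.2568117   2.34929696  7.19367376] [ 0.43461461 -0.32396563  0.02848039]
```

View pics/g.png

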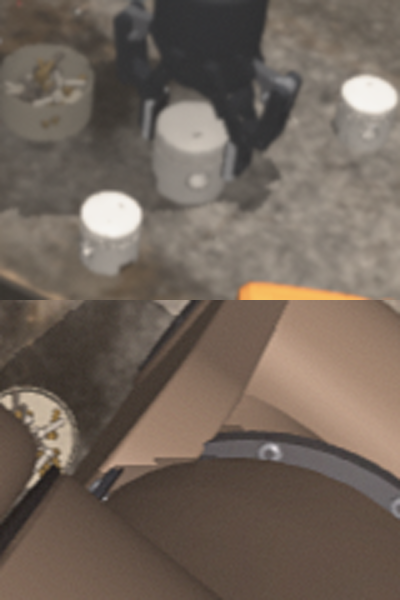

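The scene crop shows the piston between both pads (left pad at crop (150,125), right at (230,155)). I'll lift gently and check that it holds.

arm_command --newtons 60 --series '[0,0,0,0,0,0,45,0,0,0,0,0,0,45,0,0,0,0,0,10,45,0,0,0,0,0,30,45,0,0,0,0,0,55,45,0,0,0,0,0,80,45,0,0,0,0,0,100,45,0,0,0,0,0,120,45]'

```text
t: 6.7
ee_pos: [0.4343, -0.3238, 0.149]
orientation: [-3.141, 0.001, 3.049]
ft_force: [1.5, 0.1, -2.5]
width: 0.0592
gripper_force: 65.1
```

```bash
python3 - <<'E'
from h import *
im=arm.get_image("scene"); o=arm.get_obs();print(o["width"],o["gripper_force"],o["ft_force"],o["ee_pos"])
u,v=px(im,o["ee_pos"])[0].astype(int)
cv2.imwrite("pics/g2.png",cv2.resize(im["image"][v-60:v+60,u-80:u+80,::-1],(640,480),interpolation=cv2.INTER_CUBIC))
for r in arm.place_of("scene","piston_mid"): print(r["p"],w(im,r["xyz"]).round(4))
E
```

```text
0.059005868188430365 65.110804438591 [ 2.12225663 -0.58848111  0.15023237] [ 0.43516136 -0.32453361  0.15116263]
0.88 [ 0.5491 -0.4148  0.0227]
0.68 [ 0.3385 -0.3099  0.0213]
0.64 [ 0.4329 -0.327   0.1524]
```

View pics/g2.png

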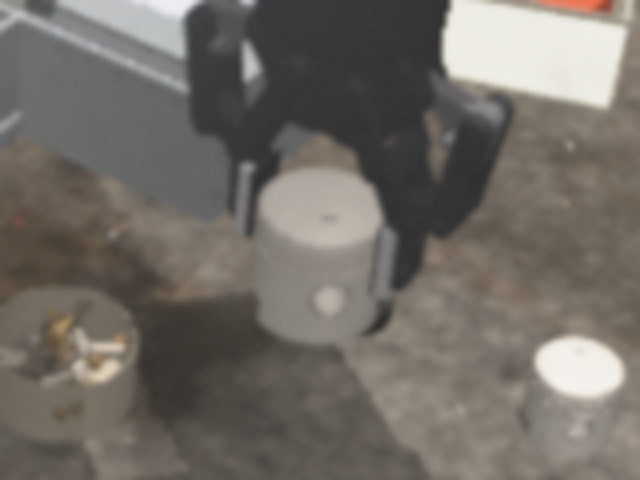

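The piston is held upright and centred (crop centre (318,255)). Next I'll carry it over the chamber.

arm_command --series '[0,0,0,0,0,20,45,0,0,0,10,30,30,45,0,0,0,30,85,30,45,0,0,0,50,140,30,45,0,0,0,70,195,30,45,0,0,0,90,250,30,45,0,0,0,108,297,30,45,0,0,0,118,321,30,45]'

```text
t: 7.8
ee_pos: [0.5525, -0.0003, 0.1768]
orientation: [3.141, -0.0, 3.051]
ft_force: [-1.3, -1.0, -2.0]
width: 0.0591
gripper_force: 65.6
```

arm_command --series '[0,0,0,0,0,0,45,0,0,0,0,0,0,45,0,0,0,0,0,-10,45,0,0,0,0,0,-20,45,0,0,0,0,0,-30,45,0,0,0,0,0,-40,45,0,0,0,0,0,-50,45,0,0,0,0,0,-50,45]'

```text
t: 8.8
ee_pos: [0.5517, -0.0027, 0.1264]
orientation: [-3.142, -0.001, 3.049]
ft_force: [-0.3, 0.5, -3.2]
width: 0.0591
gripper_force: 65.6
```

```bash
python3 - <<'E'
from h import *
im=arm.get_image("scene"); o=arm.get_obs();print(o["width"],o["gripper_force"],o["ft_force"],o["ee_pos"],o["orientation"])
t=arm.get_image("top")
cv2.imwrite("pics/p1.png",np.vstack([cv2.resize(x[:,:,::-1],(560,300),interpolation=cv2.INTER_CUBIC) for x in (im["image"][90:240,160:440],t["image"][90:240,80:360])]))
E
```

```text
0.05889134816428381 65.60127854347229 [-0.02929329  0.7468384  -1.71111129] [ 0.55202051 -0.00270724  0.12691365] [-3.14157432e+00 -7.45388838e-04  3.04924228e+00]
```

View pics/p1.png

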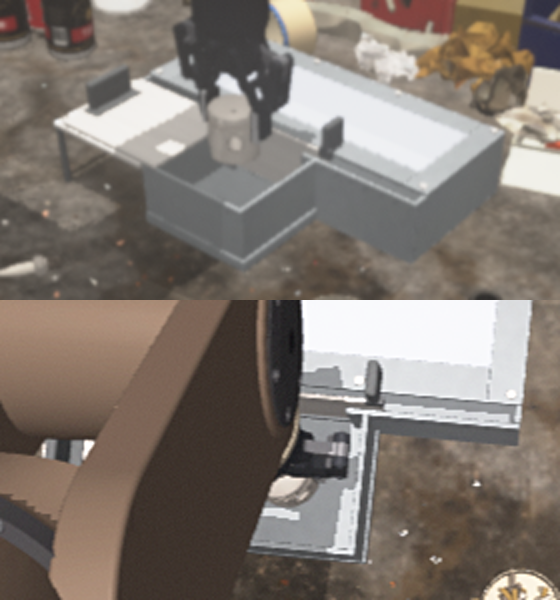

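The scene crop shows the piston over the open chamber (235,130), and the right finger clears the right wall. I'll descend carefully.

arm_command --series '[0,0,0,0,0,-10,45,0,0,0,0,0,-20,45,0,0,0,0,0,-30,45,0,0,0,0,0,-40,45,0,0,0,0,0,-48,45,0,0,0,0,0,-56,45,0,0,0,0,0,-62,45,0,0,0,0,0,-68,45]'

```text
t: 9.9
ee_pos: [0.5523, -0.0027, 0.059]
orientation: [3.142, 0.0, 3.049]
ft_force: [-0.0, 0.1, -3.1]
width: 0.059
gripper_force: 65.6
```

arm_command --series '[0,0,0,0,0,-3,45,0,0,0,0,0,-6,45,0,0,0,0,0,-8,45,0,0,0,0,0,-9,45,0,0,0,0,0,-10,45,0,0,0,0,0,-11,45,0,0,0,0,0,-12,45,0,0,0,0,0,-12,45]'

```text
t: 10.9
ee_pos: [0.5522, -0.0027, 0.0472]
orientation: [-3.142, -0.0, 3.049]
ft_force: [-0.9, 0.2, -2.4]
width: 0.0593
gripper_force: 65.6
```

arm_command --series '[0,0,0,0,0,-0.5,45,0,0,0,0,0,-1,45,0,0,0,0,0,-1.5,45,0,0,0,0,0,-2,45,0,0,0,0,0,-2.5,45,0,0,0,0,0,-3,45,0,0,0,0,0,-3.5,45,0,0,0,0,0,-3.5,45]'

```text
t: 11.9
ee_pos: [0.5522, -0.0027, 0.0438]
orientation: [-3.142, 0.0, 3.049]
ft_force: [-0.0, -0.3, -2.6]
width: 0.059
gripper_force: 65.7
```

arm_command --series '[0,0,0,0,0,-0.5,45,0,0,0,0,0,-1,45,0,0,0,0,0,-1.5,45,0,0,0,0,0,-2,45,0,0,0,0,0,-2,45,0,0,0,0,0,-2,45,0,0,0,0,0,-2,45,0,0,0,0,0,-2,45]'

```text
t: 12.9
ee_pos: [0.5523, -0.0028, 0.0435]
orientation: [-3.142, 0.001, 3.049]
ft_force: [-10.7, 0.1, 37.7]
width: 0.059
gripper_force: 68.7
```

arm_command --newtons 20 --series '[0,0,0,0,0,1,45,0,0,0,0,0,1.5,45,0,0,0,0,0,1.5,60,0,0,0,0,0,1.5,64,0,0,0,0,0,1.5,68,0,0,0,0,0,1.5,68,0,0,0,0,0,1.5,68,0,0,0,0,0,1.5,68]'

```text
t: 13.9
ee_pos: [0.5523, -0.0027, 0.0433]
orientation: [3.142, 0.0, 3.049]
ft_force: [0.3, -1.4, 2.0]
width: 0.0682
gripper_force: 0.8
```

arm_command --series '[0,0,0,0,0,5,68,0,0,0,0,0,15,68,0,0,0,0,0,30,68,0,0,0,0,0,50,68,0,0,0,0,0,75,68,0,0,0,0,0,105,68,0,0,0,0,0,135,68,0,0,0,0,0,160,68]'

```text
t: 14.9
ee_pos: [0.5523, -0.0027, 0.2057]
orientation: [3.142, 0.002, 3.049]
ft_force: [0.0, -1.0, 0.4]
width: 0.0679
gripper_force: 0.0
```

arm_command --series '[0,0,0,-10,-50,0,45,0,0,0,-20,-100,0,45,0,0,0,-30,-150,0,45,0,0,0,-40,-200,0,45,0,0,0,-40,-200,0,45,0,0,0,-40,-200,0,45,0,0,0,-40,-200,0,45,0,0,0,-40,-200,0,45]'

```text
t: 15.9
ee_pos: [0.5125, -0.2018, 0.2034]
orientation: [3.142, 0.0, 3.051]
ft_force: [-0.0, -0.0, -0.0]
width: 0.0451
gripper_force: 0.0
```

```bash
sed -i 's/np.radians(-5)\]/np.radians(-5.3)]/; s/p=\[.5545,.006/p=[.5535,.005/' fit.py; python3 fit.py >/dev/null; python3 - <<'E'
from h import *
for c in("scene","top"):
    im=arm.get_image(c)
    for r in arm.place_of(c,"piston_mid")+arm.place_of(c,"hatch"): print(c,round(r["p"],2),w(im,r["xyz"]).round(4))
o=arm.get_obs();print(o["ee_pos"],o["orientation"])
E
```

```text
scene 0.87 [ 0.5537 -0.0047  0.0429]
scene 0.83 [ 0.3392 -0.3079  0.0193]
scene 0.7 [ 0.5478 -0.4161  0.0202]
scene 0.79 [ 0.5535  0.0086 -0.0022]
top 0.69 [ 0.5425 -0.4145  0.023 ]
top 0.45 [ 0.3365 -0.3113  0.0227]
[ 0.51226879 -0.20260357  0.20326226] [ 3.14157513e+00 -3.64480864e-05  3.04942406e+00]
```

View pics/fit.png

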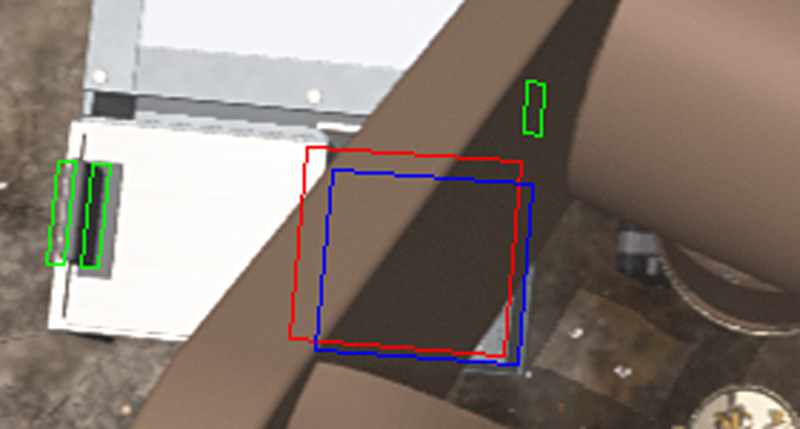

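The networks place the piston at (.554,-.005,.043), standing in the chamber. The outer handle top is between the two green guesses at crop (75,210), so the door is about 0.122 open. Next I'll pinch the outer handle.

arm_command --series '[0,0,0,8,55,0,45,0,0,0,16,110,0,45,0,0,0,24,165,0,45,0,0,0,32,220,0,45,0,0,0,40,275,0,45,0,0,0,48,330,0,45,0,0,0,55,375,0,45,0,0,0,58,390,0,45]'

```text
t: 17.25
ee_pos: [0.5703, 0.1897, 0.2032]
orientation: [3.141, 0.0, 3.052]
ft_force: [0.2, -0.6, -0.4]
width: 0.0449
gripper_force: 0.0
```

arm_command --series '[0,0,0,0,0,0,45,0,0,0,0,0,-20,45,0,0,0,0,0,-40,45,0,0,0,0,0,-55,45,0,0,0,0,0,-70,45,0,0,0,0,0,-80,45,0,0,0,0,0,-88,45,0,0,0,0,0,-93,45]'

```text
t: 18.25
ee_pos: [0.5702, 0.1873, 0.11]
orientation: [-3.142, -0.0, 3.049]
ft_force: [0.5, 0.4, -0.7]
width: 0.0451
gripper_force: 0.0
```

arm_command --newtons 20 --series '[0,0,0,0,0,0,35,0,0,0,0,0,0,25,0,0,0,0,0,0,18,0,0,0,0,0,0,12,0,0,0,0,0,0,6,0,0,0,0,0,0,4,0,0,0,0,0,0,4,0,0,0,0,0,0,4]'

```text
t: 19.25
ee_pos: [0.5704, 0.1874, 0.1106]
orientation: [3.141, 0.0, 3.049]
ft_force: [-1.0, 2.5, 6.1]
width: 0.0095
gripper_force: 21.4
```

arm_command --newtons 30 --series '[0,0,0,0,0,0,4,0,0,0,-1,-12,0,4,0,0,0,-3,-30,0,4,0,0,0,-5,-50,0,4,0,0,0,-6.5,-70,0,4,0,0,0,-8.5,-90,0,4,0,0,0,-10,-105,0,4,0,0,0,-10.5,-113,0,4]'

```text
t: 20.25
ee_pos: [0.5581, 0.0737, 0.1106]
orientation: [-3.141, -0.003, 3.048]
ft_force: [-11.5, 4.5, 17.5]
width: 0.0093
gripper_force: 33.5
```

arm_command --series '[0,0,0,0,-1,0,4,0,0,0,0,-2,0,4,0,0,0,0,-3,0,4,0,0,0,0,-4,0,4,0,0,0,0,-5,0,4,0,0,0,0,-6,0,4,0,0,0,0,-6,0,4,0,0,0,0,-6,0,4]'

```text
t: 21.25
ee_pos: [0.5577, 0.0697, 0.1106]
orientation: [3.14, -0.003, 3.048]
ft_force: [-13.5, 18.7, 17.4]
width: 0.0091
gripper_force: 33.9
```

arm_command --series '[0,0,0,0.5,-0.5,0,4,0,0,0,0.5,-1,0,4,0,0,0,0.5,-1,0,4,0,0,0,0.5,-1,0,4,0,0,0,0.5,-1,0,4,0,0,0,0.5,-1,0,4,0,0,0,0.5,-1,0,4,0,0,0,0.5,-1,0,4]'

```text
t: 22.25
ee_pos: [0.5577, 0.0695, 0.1106]
orientation: [3.139, -0.004, 3.048]
ft_force: [-17.3, 27.7, 21.8]
width: 0.0096
gripper_force: 34.5
```

The door is at its stop: force is rising with no motion. Now I'll release, lift and retreat to check.

arm_command --newtons 20 --series '[0,0,0,0,3,0,10,0,0,0,0,3,0,25,0,0,0,0,3,0,40,0,0,0,0,3,0,45,0,0,0,0,3,0,45,0,0,0,0,3,20,45,0,0,0,0,3,50,45,0,0,0,0,3,90,45]'

```text
t: 23.25
ee_pos: [0.5597, 0.0701, 0.2006]
orientation: [-3.141, -0.002, 3.049]
ft_force: [0.6, 0.5, -0.2]
width: 0.0449
gripper_force: 0.0
```

arm_command --series '[0,0,0,0,-50,0,45,0,0,0,-10,-100,0,45,0,0,0,-20,-150,0,45,0,0,0,-30,-200,0,45,0,0,0,-40,-250,0,45,0,0,0,-50,-300,0,45,0,0,0,-60,-350,0,45,0,0,0,-60,-370,0,45]'

```text
t: 24.25
ee_pos: [0.4995, -0.3022, 0.2003]
orientation: [-3.141, 0.0, 3.047]
ft_force: [0.7, 0.6, 0.3]
width: 0.045
gripper_force: 0.0
```

```bash
python3 - <<'E'
from h import *
from fit import T
p=[.5535,.005,np.radians(-5.3)]
o=[]
for c,y0,x0 in(("scene",90,160),("top",90,80)):
    im=arm.get_image(c); v=im["image"][:,:,::-1].copy()
    v=cv2.resize(v[y0:y0+150,x0:x0+280],(560,300),interpolation=cv2.INTER_CUBIC)
    for cx,cy,lx in((0,.062,.03),(.081,-.075,.015)):
        q=px(im,T(p,[[cx+a*lx,cy+b*.005,.118] for a,b in((1,1),(1,-1),(-1,-1),(-1,1))]))
        cv2.polylines(v,[np.round((q-[x0,y0])*2).astype(int)],True,(0,255,0),1)
    o.append(v)
cv2.imwrite("pics/d.png",np.vstack(o)); print(arm.get_obs()["ee_pos"],arm.get_obs()["t"])
E
```

```text
[ 0.50016962 -0.29998793  0.20008795] 24.4
```

View pics/d.png

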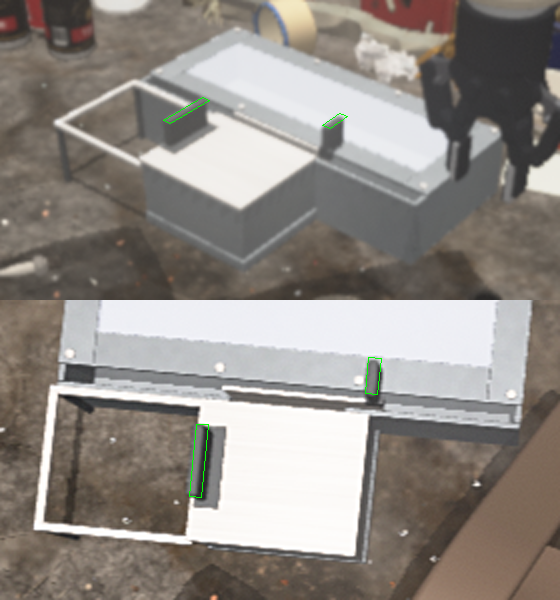

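The outer door is shut: its sheet covers the chamber and the handle matches the shut outline at (200,460). The inner handle is at (373,377), also matching. Now the inner handle.

arm_command --series '[0,0,0,20,40,0,45,0,0,0,45,85,0,45,0,0,0,70,130,0,45,0,0,0,95,175,0,45,0,0,0,115,210,0,45,0,0,0,122,222,0,45,0,0,0,122,222,0,45,0,0,0,122,222,-20,45]'

```text
t: 25.4
ee_pos: [0.6225, -0.0782, 0.1813]
orientation: [-3.141, 0.002, 3.049]
ft_force: [0.1, -0.8, -0.2]
width: 0.0448
gripper_force: 0.0
```

arm_command --series '[0,0,0,0,0,-15,45,0,0,0,0,0,-30,45,0,0,0,0,0,-45,45,0,0,0,0,0,-55,45,0,0,0,0,0,-64,45,0,0,0,0,0,-70,45,0,0,0,0,0,-70,45,0,0,0,0,0,-70,45]'

```text
t: 26.4
ee_pos: [0.6225, -0.0778, 0.1106]
orientation: [-3.142, 0.001, 3.049]
ft_force: [0.1, 0.1, -0.6]
width: 0.0452
gripper_force: 0.0
```

arm_command --newtons 20 --series '[0,0,0,0,0,0,35,0,0,0,0,0,0,25,0,0,0,0,0,0,18,0,0,0,0,0,0,12,0,0,0,0,0,0,6,0,0,0,0,0,0,4,0,0,0,0,0,0,4,0,0,0,0,0,0,4]'

```text
t: 27.4
ee_pos: [0.6222, -0.0777, 0.1104]
orientation: [3.142, 0.0, 3.049]
ft_force: [-1.7, 1.9, 4.9]
width: 0.0099
gripper_force: 21.6
```

Gripped at plate width. Now I'll open it towards -y.

arm_command --newtons 30 --series '[0,0,0,0,0,0,4,0,0,0,-1,-12,0,4,0,0,0,-2.5,-30,0,4,0,0,0,-4.5,-50,0,4,0,0,0,-6.5,-70,0,4,0,0,0,-8,-88,0,4,0,0,0,-9,-98,0,4,0,0,0,-9.5,-104,0,4]'

```text
t: 28.4
ee_pos: [0.611, -0.182, 0.1104]
orientation: [3.141, -0.003, 3.049]
ft_force: [-10.9, 3.3, 14.7]
width: 0.009
gripper_force: 33.3
```

arm_command --series '[0,0,0,0,-1,0,4,0,0,0,0,-2,0,4,0,0,0,0,-3,0,4,0,0,0,0,-4,0,4,0,0,0,0,-5,0,4,0,0,0,0,-6,0,4,0,0,0,0,-6,0,4,0,0,0,0,-6,0,4]'

```text
t: 29.4
ee_pos: [0.6107, -0.1848, 0.1103]
orientation: [3.138, -0.005, 3.049]
ft_force: [-10.4, 25.1, 19.7]
width: 0.0093
gripper_force: 34.4
```

arm_command --newtons 20 --series '[0,0,0,0,2,0,10,0,0,0,0,2,0,25,0,0,0,0,2,0,40,0,0,0,0,2,0,45,0,0,0,0,2,0,45,0,0,0,0,2,20,45,0,0,0,0,2,50,45,0,0,0,0,2,90,45]'

```text
t: 30.4
ee_pos: [0.6122, -0.1857, 0.2005]
orientation: [3.141, -0.002, 3.049]
ft_force: [0.5, -0.1, 0.3]
width: 0.0454
gripper_force: 0.0
```

arm_command --series '[0,0,0,-10,-40,0,45,0,0,0,-30,-80,0,45,0,0,0,-50,-120,0,45,0,0,0,-70,-160,0,45,0,0,0,-90,-180,0,45,0,0,0,-100,-200,0,45,0,0,0,-100,-200,0,45,0,0,0,-100,-200,0,45]'

```text
t: 31.4
ee_pos: [0.5132, -0.3853, 0.2002]
orientation: [3.141, 0.0, 3.049]
ft_force: [0.5, -0.4, 0.6]
width: 0.0447
gripper_force: 0.0
```

```bash
python3 - <<'E'
from h import *
from fit import T
p=[.5535,.005,np.radians(-5.3)]
o=[]
for c,y0,x0 in(("scene",90,160),("top",90,80)):
    im=arm.get_image(c); v=im["image"][:,:,::-1].copy()
    v=cv2.resize(v[y0:y0+150,x0:x0+280],(560,300),interpolation=cv2.INTER_CUBIC)
    for cx,cy,lx in((0,.062,.03),(.081,-.185,.015)):
        q=px(im,T(p,[[cx+a*lx,cy+b*.005,.118] for a,b in((1,1),(1,-1),(-1,-1),(-1,1))]))
        cv2.polylines(v,[np.round((q-[x0,y0])*2).astype(int)],True,(0,255,0),1)
    o.append(v)
    for r in arm.place_of(c,"piston_mid"): print(c,round(r["p"],2),w(im,r["xyz"]).round(4))
cv2.imwrite("pics/e.png",np.vstack(o)); print(arm.get_obs()["ee_pos"],arm.get_obs()["t"])
E
```

```text
scene 0.95 [ 0.5459 -0.4176  0.0178]
scene 0.94 [ 0.3384 -0.3113  0.0224]
scene 0.41 [ 0.5537  0.0074 -0.0007]
[ 0.5131793  -0.3851402   0.20029983] 31.65
```

View pics/e.png

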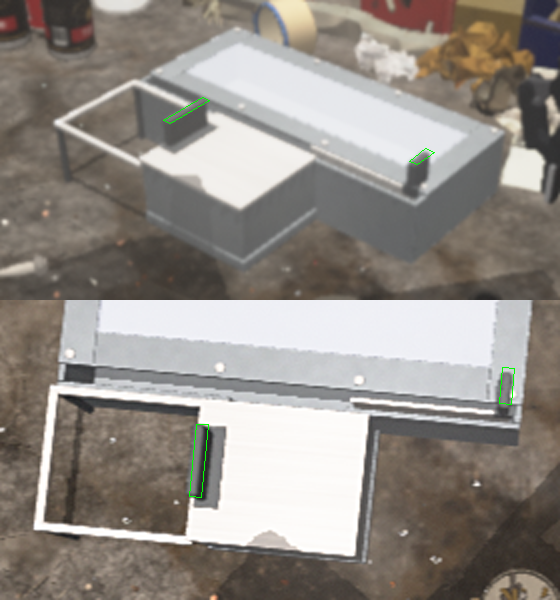

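The outer door is shut (200,460), and the inner handle is at its fully open mark (507,387). The arm is clear, so I'm handing in.

```bash
python3 -c "
from cell import arm
print(arm.sign_off())"
```

```text
the job is handed in; nothing more can be done
None
```

The job is handed in at about 32 s (no verdict was returned): the largest piston was seen upright in the chamber before the outer door closed over it, then the outer door was shut to its stop, the inner door opened to its stop, and the arm moved clear.

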